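# Set the test kiln's vent half open and start it

## Robot

A 6-joint arm with a two-finger parallel gripper is mounted at the origin on the work surface. World frame = base frame: x ahead of the robot, y to its left, z up, the work surface at z = 0. Lengths are in m, angles in rad, forces in N, time in s.
With the tool pointing down it reaches from about 0.275 to 0.875 m from the base axis. Payload 12.5 kg.
Tool frame: the origin (TCP) lies at the very end of the fingers, on their centre line; the grasp point (between the pads) lies 19 mm behind it; z points along the fingers, y is the line along which they close (so a half turn about z gives the same grasp; the last joint's range is limited). The gripper opens to 85 mm and grips with 20 to 120 N. Pads are 22 mm wide; open, the fingers measure 114 mm over their backs; the gripper's body (76 mm by 85 mm) begins 54 mm behind the grasp point. The pads swing forward as they close: fully open they stand 13 mm farther back than shut.
Start: joints at [-1.418, 0.351, 1.652, -0, 1.139, -0.085], TCP at [0.13, -0.535, 0.231] pointing down, gripper open.
Joint ranges: [-2.75, 2.75], [-0.79, 2.1], [0.01, 2.65], [-1.57, 4.71], [0.07, 3.14], [-2.87, 2.87]. Speed limits (rad/s): [2.22, 2.22, 2.79, 3.14, 3.14, 3.14].

## Interface

Orientations are given as a 3x3 rotation matrix whose columns are the frame's x, y, z axes.
In Python, from station import * gives the robot as it stands.
- The arm moves only by the tool drive_tool, never from a script. Its argument "moves" is a list of rows, each a list of 5 numbers: the shift along the tool's x, y, z in m, then the turn about the tool's z in degrees, then the opening, from 0 (shut) to 1 (fully open). In form: [[x, y, z, twist, claw], ...]. A call has 1 to 20 rows; each row shifts and turns the commanded pose from where the row before left it, along the tool's axes as they then stand; what a row does not reach is not made up. A row lasts 1/12 s, in which the tool goes at most 41.7 mm and 7.16 degrees, less where a joint would pass 70% of its speed; a pose out of reach is approached as far as the arm can. A call with a gripper value outside its range is refused whole. The fingers move at their own pace and stop on an object; "force" is the grip in N (left out, the last holds). Time passes only in rows, so rows that do not move let the fingers close. It gives the time, the measured TCP pose, the force, the opening and the grip force at its end, in the units of the state.
- observe(): the state, without advancing time (a new reading comes with each control period).
- read_camera(name): name is "scene" or "top" or "wrist"; returns a dict with "color" (400x640x3 uint8, blue, green, red), "fx", "fy", "cx", "cy" (pixels), "k1" (the pictures are not rectified: a ray, as slopes to the right and down, at radius r is drawn at 1 + k1 r^2 times it, then the intrinsics apply), "origin" and "rotation" of the camera in the world. Camera axes: x right, y down, z forward; pixel columns grow to the right and rows downward; lengths in m; the calibration is good to about 2 mm. A picture is of the moment at which its call begins. There is no depth.
- hand_in(): hands the job in; it is judged then, once.
The state is a dict: "t": time; "qpos": joint angles; "joint_velocities": joint speeds; "joint_torque": joint torques, N m; "position": TCP position; "ee_rot": TCP orientation; "contact_force": force on the tool from outside, world axes, zero at the start; "torque": the same for the moment, N m; "width": finger opening in m; "finger_force": force on a finger pad.
Only numpy, scipy, OpenCV 4.12 (cv2) and the standard library are available. Lean on these libraries where they do the work, as an engineer would, in place of code of your own. Each camera call takes 0.05 s, during which the arm holds its last target. There are 200 camera calls.

## Task

Get the little test kiln going for its drying stage. With the fingertips, push the red tab of the sprung vent slide on the kiln's roof back past its catch and let it go, so that the slide springs back and stays caught on the stop pin, half open; do not grip the tab. Then press the green start button on the controller and take the hand away, leaving the red stop button alone and the pots and tools where they are.

Things in the scene. Friction and masses are not known exactly. Their poses are not given: they have to be found in the camera images.
- kiln: Bench test kiln, fixed: steel case 270 deep (x) x 280 wide (y), flat roof 230 mm above the table, blue door and handle in front (-x, to 186 mm ahead of centre). Origin: centre of its underside; x points from door to back. Along the roof's middle runs the vent: two dark rails 15 mm high, outer faces 51 mm off the middle, a slide between, and a 33 mm high bridge 64 to 86 mm behind the centre.
- vent_slide (a joint): Vent slide's travel to the kiln's back, m: 0 shut (start), 0.030 half open on the stop pin, 0.060 end stop. Its spring pushes back 5 N shut, 8 N at the end; the catch ramp under the pin (0.006 to 0.030) takes up to 3 N more. Past 0.031 the pin drops; 0.036 to 0.055 is sure. Let go there, it runs back by itself in under 0.5 s and is caught at 0.030; let go sooner, it runs back to 0.
- vent_tab (a point): Centre of the red front face of the slide's upright tab; x points to the kiln's back, the way to push, z up. Tab 50 wide, 36 high (18 up and down from here), 8 thick, steel back; its top is 274 mm above the table. It stands on the slide plate (top 238 mm above the table, reaching 8 mm ahead of the red face); the roof before it is clear but for the rails. Shut: 32 mm ahead of the kiln's centre.
- stop_pin (a joint): Height of the sprung vertical stop pin (a 6 mm flat-ended index plunger), m: 0 down, up to 0.012. The slide's ramp lifts it by about 0.007 and it drops by itself behind the catch. No need to touch it.
- pin_knob (a point): Top centre of the stop pin's round black knob (20 mm across), 293 mm above the table with the pin down, on the vent's middle line behind the tab (107 mm behind the red face when shut).
- controller: Kiln controller, fixed: grey desk case 130 deep (x) x 170 wide (y), its black panel sloping 13 degrees from 45 mm high at the front (-x) to 75 mm at the back. Origin: centre of its underside. It stands left or right of the kiln.
- start_button (a joint): Travel of the green start button, m: 0 out, 0.006 fully in; it springs back. Fully in takes 5 N; it counts as pressed from 0.004.
- start_button_top (a point): Centre of the top of the green button (26 mm across, standing 10 mm proud of its grey ring of 42 mm), about 75 mm above the table; z is its axis, tilted 13 degrees to the controller's front: pressed in along -z or straight down. On the controller's right side as seen from its front (its -y).
- stop_button (a joint): Travel of the red stop button, m: 0 out, 0.006 in. To be left alone.
- stop_button_top (a point): Centre of the top of the red button, same shape, 80 mm from the green one on the controller's +y side.
- banding_wheel: Low cast-iron banding wheel (turntable), fixed, 176 across, 56 high, on the side of the kiln where the controller is not. Origin: centre of its underside.
- jar: Raw clay jar standing on the banding wheel, 160 across, 140 high (top about 196 above the table). Origin: centre of its underside.
- pinch_pot_a: Red-brown pinch pot drying on the kiln's roof beside the vent, 56 across, 32 high. Origin: centre of its underside.
- pinch_pot_b: Grey-buff pinch pot drying on the kiln's roof on the other side, 56 across, 32 high. Origin: centre of its underside.
- bowls: Two nested bisque bowls on a saucer, 140 across, 82 high, one piece. Origin: centre of its underside.
- dish: Amber glass dish, 116 across, 32 high. Origin: centre of its underside.
- clay_knife: Clay knife lying on the table, 170 long (x, blade to +x), 13 wide, 11 high. Origin: on the table under the handle's front part.
- kiln_prop: Cream kiln prop (tube), 36 across, 75 high, standing on the table. Origin: centre of its underside.

How it is judged:
By the outcome, as a careful person would: the job done as asked, in the order asked, and still so for the second after the job is handed in, with the robot touching nothing.
It also fails if it takes over 42 s, if anything falls off the work surface, if the arm or the gripper's body presses on something with over 40 N, if the wrist force passes 120 N, or if a joint passes its speed limit or range.

## Working session

There is one attempt and no reset: what is moved stays moved. The work goes in short steps, Python scripts to look and compute and a tool call to move; the robot and the scene stay as the last step left them, time stands still between calls to the robot, and variables do not carry over. Pictures are saved under pics/ and viewed, at most 10 in all, crops included, and the job is handed in when it is done.

Besides the shell and the picture viewer there is one more tool, called after "Request:" as a command line: name --pt "numbers of a row" for each row, then --argument value for the rest. drive_tool: Moves the arm, as the interface text tells. Its arguments: {"type":"object","properties":{"moves":{"type":"array","items":{"type":"array","items":{"type":"number"}}},"force":{"type":"number"}},"required":["moves"]}

```bash
mkdir -p pics; cat > h.py <<'E'
from station import *
import numpy as np, cv2
np.set_printoptions(precision=4,suppress=True)
def ray(c,u,v):
    xd,yd=(u-c["cx"])/c["fx"],(v-c["cy"])/c["fy"]
    x,y=xd,yd
    for _ in range(20):
        s=1+c["k1"]*(x*x+y*y); x,y=xd/s,yd/s
    d=np.array(c["rotation"])@np.array([x,y,1]); return np.array(c["origin"]),d
def onz(c,u,v,z):
    o,d=ray(c,u,v); return o+d*(z-o[2])/d[2]
def proj(c,p):
    q=np.array(c["rotation"]).T@(np.array(p)-np.array(c["origin"])); x,y=q[0]/q[2],q[1]/q[2]
    s=1+c["k1"]*(x*x+y*y); return c["fx"]*x*s+c["cx"],c["fy"]*y*s+c["cy"]
E
python3 - <<'E'
from h import *
import pickle
for n in ("scene","top"):
    c=read_camera(n); pickle.dump(c,open(n+".pkl","wb")); cv2.imwrite(f"pics/{n}0.png",c["color"])
    print(n,c["fx"],c["k1"],np.array(c["origin"]),np.array(c["rotation"]))
s=observe(); print(s["t"],s["position"],s["ee_rot"],s["contact_force"])
E
```

```text
scene 402.90043076808803 -0.044477362155585565 [ 1.0257 -0.5089  1.1359] [[ 0.7065  0.5559 -0.4379]
 [ 0.7076 -0.5644  0.4251]
 [-0.0108 -0.6102 -0.7921]]
top 423.9018028261876 -0.004601147831075788 [0.4475 0.0103 1.2078] [[-0.0116 -0.9973  0.0725]
 [-0.9999  0.011  -0.0078]
 [ 0.007  -0.0726 -0.9973]]
0.1 [ 0.1295 -0.5342  0.2308] [[ 0.9719  0.2356 -0.0002]
 [ 0.2356 -0.9719  0.001 ]
 [ 0.0001 -0.001  -1.    ]] [-0.9543  1.5135  0.1646]
```

View pics/top0.png

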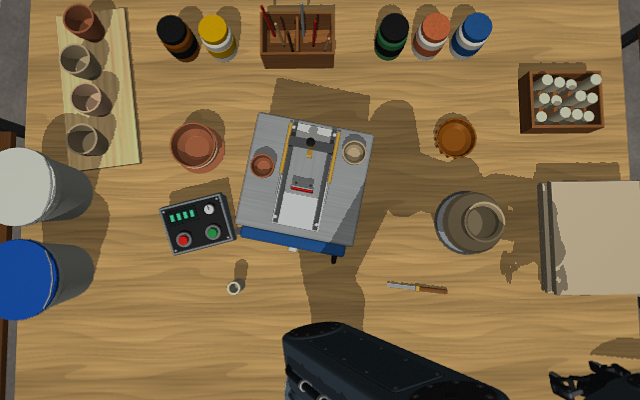

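View pics/scene0.png

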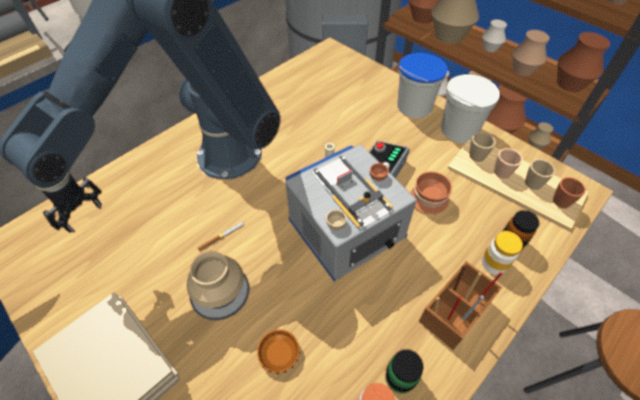

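The top view shows the kiln near (305,180), turned slightly. The red tab is at (302,188), and the controller on the left has green at (212,233) and red at (183,240). I'll enlarge that area.

```bash
python3 - <<'E'
from h import *
import pickle
c=pickle.load(open("top.pkl","rb"))
a=c["color"][105:225,245:375]; b=c["color"][185:260,155:245]
A=cv2.resize(a,None,fx=5,fy=5,interpolation=cv2.INTER_CUBIC)[:600,:650]
cv2.imwrite("pics/a.png",A)
c2=pickle.load(open("scene.pkl","rb"))["color"]
B=cv2.resize(b,(450,375),interpolation=cv2.INTER_CUBIC)
C=cv2.resize(c2[140:230,310:420],(330,270),interpolation=cv2.INTER_CUBIC)
out=np.zeros((375,790,3),np.uint8); out[:,:450]=B; out[:270,455:785]=C
cv2.imwrite("pics/b.png",out)
E
```

```text
(no output)
```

View pics/a.png

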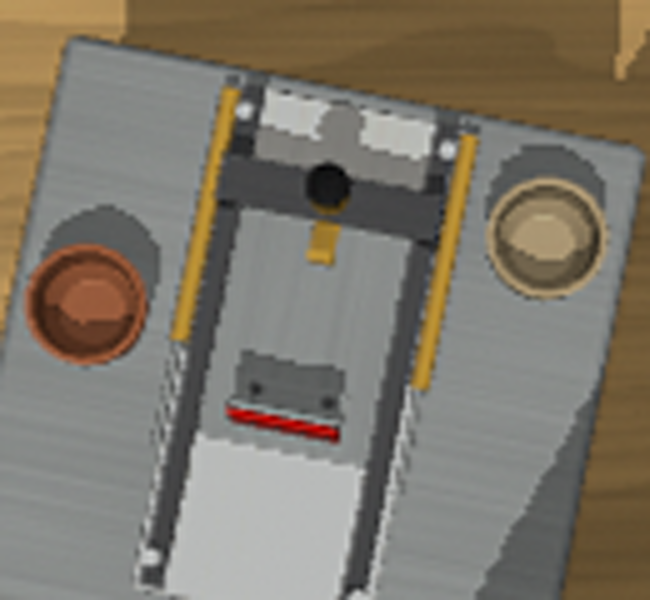

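View pics/b.png

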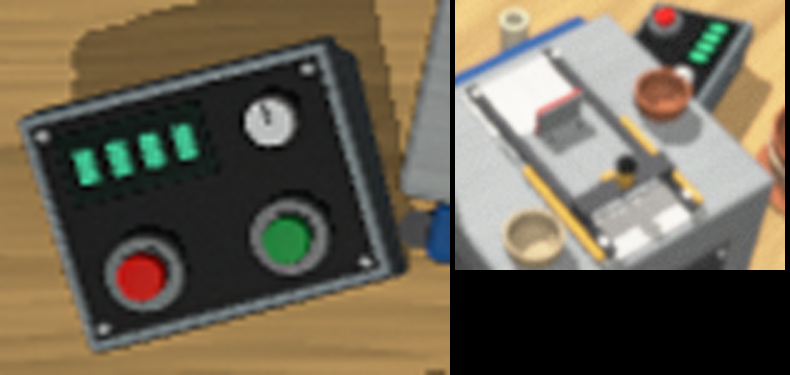

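```bash
python3 - <<'E'
from h import *
import pickle
c=pickle.load(open("top.pkl","rb"))
f=lambda X,Y,z:onz(c,245+X/5-.4,105+Y/5-.4,z)
g=lambda X,Y,z:onz(c,155+X/5-.4,185+Y/5-.4,z)
L,R=f(68,38,.23),f(643,148,.23); print("corners",L,R,np.linalg.norm(R-L))
k=f(328,186,.293); print("knob",k)
tl,tr=f(230,405,.274),f(341,431,.274); print("tab top",tl,tr,np.linalg.norm(tl-tr),(tl+tr)/2)
print("tab bottom",(f(229,417,.238)+f(338,441,.238))/2)
x=np.array([L[1]-R[1],0]);d=(R-L)[:2]/np.linalg.norm(R-L); ax=np.array([-d[1],d[0]]); 
if ax[0]<0: ax=-ax
print("ax",ax,np.degrees(np.arctan2(ax[1],ax[0])))
t=(tl+tr)[:2]/2; v=k[:2]-t; print("tab->knob",v,np.linalg.norm(v),np.degrees(np.arctan2(v[1],v[0])))
dd=(tl-tr)[:2]; print("tab angle",np.degrees(np.arctan2(-dd[0],dd[1])))
ctr=(L+R)[:2]/2-ax*.135; print("kiln centre",ctr,"tab pred",ctr-ax*.032)
gr,rd=g(286,239,.075),g(141,277,.075); print("green",gr,"red",rd,np.linalg.norm(gr-rd)); e=(rd-gr)[:2]; print("ctl yaw",np.degrees(np.arctan2(-e[0],e[1])))
for n,p in(("pota",f(87,303,.262)),("potb",f(547,238,.262))): print(n,p)
c=pickle.load(open("scene.pkl","rb"))
for n,(u,v) in dict(k=(455,0)).items(): pass
h=lambda X,Y,z:onz(c,310+(X-455)/3-.33,140+Y/3-.33,z)
print("scene knob",h(627,162,.293),"tab tops",h(537,105,.274),h(578,88,.274),"red",h(664,16,.075))
E
```

```text
corners [0.7231 0.161  0.23  ] [ 0.6681 -0.1079  0.23  ] 0.27447341897901795
knob [0.6384 0.0378 0.293 ]
tab top [0.5447 0.0825 0.274 ] [0.5326 0.0335 0.274 ] 0.05046379756377954 [0.5386 0.058  0.274 ]
tab bottom [0.5371 0.0608 0.238 ]
ax [ 0.9797 -0.2005] -11.56531269699136
tab->knob [ 0.0998 -0.0203] 0.10179225927969397 -11.491010800386734
tab angle -13.858187700023292
kiln centre [0.5633 0.0536] tab pred [0.532 0.06 ]
green [0.4426 0.3081 0.075 ] red [0.4233 0.3849 0.075 ] 0.07914063669733407
ctl yaw 14.074313304317362
pota [0.5927 0.1475 0.262 ]
potb [ 0.6201 -0.0599  0.262 ]
scene knob [0.6408 0.0399 0.293 ] tab tops [0.5271 0.0445 0.274 ] [0.5402 0.0873 0.274 ] red [0.4238 0.3867 0.075 ]
```

Both views agree to within a few mm: red face near (0.535, 0.060), push axis yaw about −11.6°, green button near (0.443, 0.308). I'll raise and turn the tool with the fingers shut, then cross over.

Request:
drive_tool --pt "0 0 -0.032 6.3 0" --pt "0 0 -0.032 6.3 0" --pt "0 0 -0.032 6.3 0" --pt "0 0 -0.032 6.3 0" --pt "0.013 -0.036 0 0 0" --pt "0.013 -0.036 0 0 0" --pt "0.013 -0.036 0 0 0" --pt "0.013 -0.036 0 0 0" --pt "0.013 -0.036 0 0 0" --pt "0.013 -0.036 0 0 0" --pt "0.013 -0.036 0 0 0" --pt "0.013 -0.036 0 0 0" --pt "0.013 -0.036 0 0 0" --pt "0.013 -0.036 0 0 0" --pt "0.013 -0.036 0 0 0" --pt "0.013 -0.036 0 0 0" --pt "0.013 -0.036 0 0 0" --pt "0.013 -0.036 0 0 0" --pt "0.013 -0.036 0 0 0" --pt "0 0 0 0 0"

```text
t: 1.77
position: [0.4308, -0.0401, 0.3589]
ee_rot: [[0.981, -0.196, -0.0], [-0.196, -0.981, 0.002], [-0.0, -0.001, -1.0]]
contact_force: [0.6, -0.4, -0.3]
width: 0.0001
finger_force: 0.0
```

Request:
drive_tool --pt "0.01 -0.03 0 0 0" --pt "0.01 -0.03 0 0 0" --pt "0.01 -0.03 0 0 0" --pt "0.0116 -0.0285 0 0 0" --pt "0 0 0.025 0 0" --pt "0 0 0.025 0 0" --pt "0 0 0.02 0 0" --pt "0 0 0 0 0" --pt "0 0 0 0 0"

```text
t: 2.52
position: [0.4932, 0.0629, 0.2891]
ee_rot: [[0.98, -0.201, -0.002], [-0.201, -0.98, -0.0], [-0.002, 0.0, -1.0]]
contact_force: [-0.3, 0.3, -0.4]
width: 0.0002
finger_force: 0.0
```

```bash
python3 - <<'E'
from h import *
s=observe(); print(s["position"],s["contact_force"])
c=read_camera("wrist"); d=read_camera("scene")
import pickle; pickle.dump((c,d),open("w.pkl","wb"))
o=np.zeros((480,800,3),np.uint8)
o[:250,:400]=cv2.resize(c["color"],(400,250))
o[:480,405:800]=cv2.resize(d["color"][100:220,290:389],(395,480),interpolation=cv2.INTER_CUBIC)
cv2.imwrite("pics/c.png",o)
E
```

```text
[0.4932 0.0629 0.2891] [-0.3377  0.3119 -0.4085]
```

View pics/c.png

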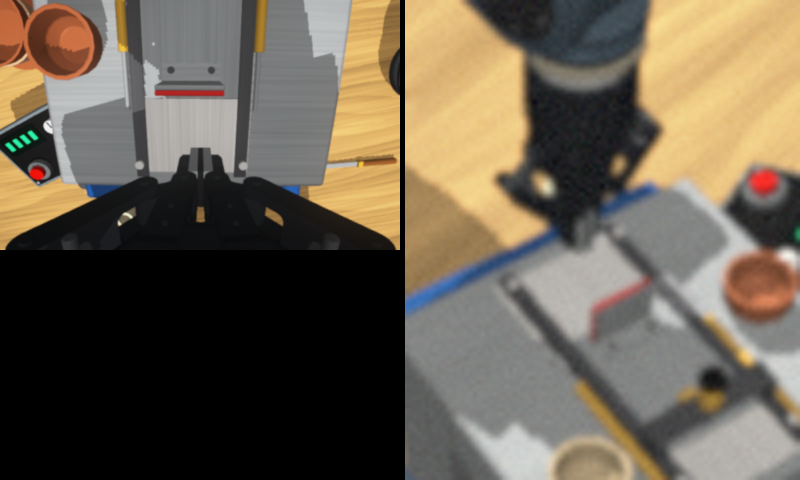

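The wrist view shows the tab centred at (190,92), about 5 mm to the left of the finger line at x=200, which matches my estimate. I'll correct this, lower to z 0.25 and approach.

Request:
drive_tool --pt "0 -0.0055 0 0 0" --pt "0 0 0.013 0 0" --pt "0 0 0.013 0 0" --pt "0 0 0.013 0 0" --pt "0.008 0 0 0 0" --pt "0.008 0 0 0 0" --pt "0.006 0 0 0 0" --pt "0.004 0 0 0 0" --pt "0.004 0 0 0 0" --pt "0.003 0 0 0 0" --pt "0 0 0 0 0" --pt "0 0 0 0 0"

```text
t: 3.62
position: [0.5267, 0.0619, 0.2505]
ee_rot: [[0.98, -0.201, -0.001], [-0.201, -0.98, 0.0], [-0.001, 0.0, -1.0]]
contact_force: [-4.8, -0.0, 2.9]
width: -0.0001
finger_force: 2.3
```

Contact at about 5 N, as expected. Now I push 44 mm further.

Request:
drive_tool --pt "0.004 0 0 0 0" --pt "0.004 0 0 0 0" --pt "0.004 0 0 0 0" --pt "0.004 0 0 0 0" --pt "0.004 0 0 0 0" --pt "0.004 0 0 0 0" --pt "0.004 0 0 0 0" --pt "0.004 0 0 0 0" --pt "0.004 0 0 0 0" --pt "0.004 0 0 0 0" --pt "0.004 0 0 0 0" --pt "0 0 0 0 0" --pt "0 0 0 0 0" --pt "0 0 0 0 0"

```text
t: 4.78
position: [0.5693, 0.053, 0.2504]
ee_rot: [[0.98, -0.201, -0.002], [-0.201, -0.98, -0.0], [-0.002, 0.001, -1.0]]
contact_force: [-7.4, -0.5, 4.7]
width: 0.0001
finger_force: 3.6
```

```bash
python3 - <<'E'
from h import *
s=observe(); print(s["position"],s["contact_force"])
c=read_camera("wrist"); d=read_camera("scene")
o=np.zeros((480,800,3),np.uint8)
o[:250,:400]=cv2.resize(c["color"],(400,250))
o[:480,405:800]=cv2.resize(d["color"][100:220,290:389],(395,480),interpolation=cv2.INTER_CUBIC)
cv2.imwrite("pics/d.png",o)
E
```

```text
[0.5693 0.053  0.2504] [-7.418  -0.5369  4.6783]
```

View pics/d.png

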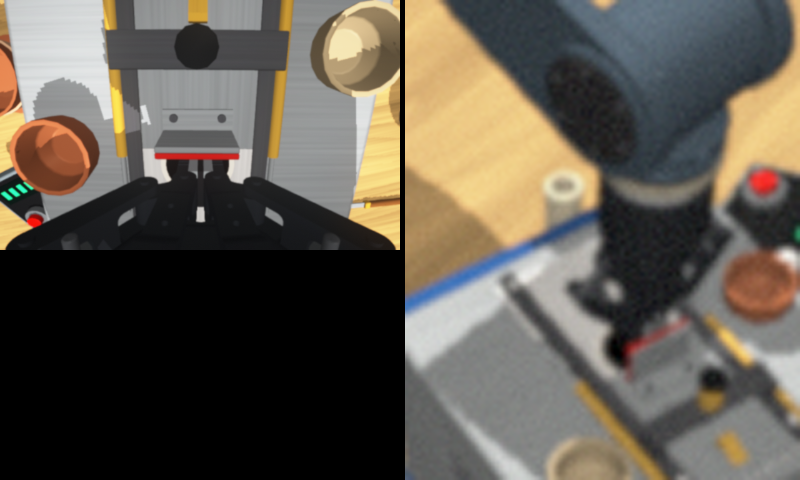

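The slide is about 44 mm along (7.4 N fits the spring figure). The catch is passed, so I release by backing off quickly and lifting.

Request:
drive_tool --pt "-0.025 0 0 0 0" --pt "-0.03 0 0 0 0" --pt "-0.025 0 0 0 0" --pt "0 0 0 0 0" --pt "0 0 0 0 0" --pt "0 0 -0.03 0 0" --pt "0 0 -0.03 0 0" --pt "0 0 -0.03 0 0" --pt "0 0 0 0 0" --pt "0 0 0 0 0"

```text
t: 5.72
position: [0.493, 0.0689, 0.3415]
ee_rot: [[0.98, -0.201, 0.004], [-0.201, -0.98, 0.0], [0.004, -0.001, -1.0]]
contact_force: [-0.1, -0.8, -0.7]
width: 0.0003
finger_force: 0.0
```

```bash
python3 - <<'E'
from h import *
s=observe(); print(s["position"],s["contact_force"])
c=read_camera("wrist"); d=read_camera("scene")
import pickle; pickle.dump((c,d),open("w2.pkl","wb"))
o=np.zeros((480,800,3),np.uint8)
o[:250,:400]=cv2.resize(c["color"],(400,250))
o[:480,405:800]=cv2.resize(d["color"][100:220,290:389],(395,480),interpolation=cv2.INTER_CUBIC)
cv2.imwrite("pics/e.png",o)
for u in(0,.03,.045):
    f=lambda w:(np.array(proj(d,[.535+.98*(w+u)+0,.0595-.2*(w+u),.274]))-[290,100])*4+[405,0]
    print(u,f(0))
E
```

```text
[0.493  0.0689 0.3415] [-0.146  -0.8189 -0.6619]
0 [615.6822 293.1811]
0.03 [640.6319 320.1536]
0.045 [653.3629 333.9201]
```

View pics/e.png

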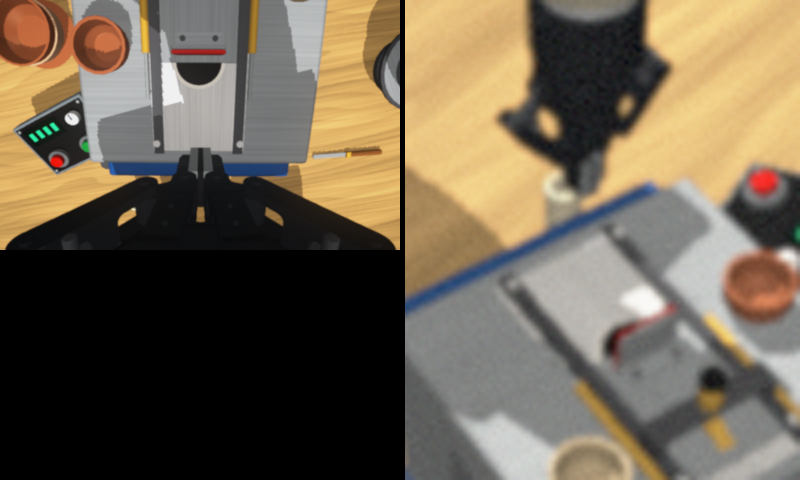

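The tab's red edge now sits at (644,322) against (641,320) predicted for 30 mm, with half the vent hole open, so the slide is caught. Next, the green button.

Request:
drive_tool --pt "-0.012 -0.028 0 0 0" --pt "-0.012 -0.028 0 0 0" --pt "-0.012 -0.028 0 0 0" --pt "-0.012 -0.028 0 0 0" --pt "-0.012 -0.028 0 0 0" --pt "-0.012 -0.028 0 0 0" --pt "-0.012 -0.028 0 0 0" --pt "-0.0135 -0.0283 0 0 0" --pt "0 0 0 0 0" --pt "0 0 0.03 0 0" --pt "0 0 0.03 0 0" --pt "0 0 0.03 0 0" --pt "0 0 0.03 0 0" --pt "0 0 0.03 0 0" --pt "0 0 0.02 0 0" --pt "0 0 0.02 0 0" --pt "0 0 0.02 0 0" --pt "0 0 0 0 0" --pt "0 0 0 0 0"

```text
t: 7.4
position: [0.4407, 0.3078, 0.1292]
ee_rot: [[0.98, -0.201, -0.003], [-0.201, -0.98, -0.002], [-0.002, 0.002, -1.0]]
contact_force: [0.4, 0.1, 0.3]
width: 0.0001
finger_force: 0.0
```

```bash
python3 - <<'E'
from h import *
s=observe(); print(s["position"],s["contact_force"])
c=read_camera("wrist"); d=read_camera("top")
o=np.zeros((400,800,3),np.uint8)
o[:250,:400]=cv2.resize(c["color"],(400,250))
o[:375,405:800]=cv2.resize(d["color"][185:260,155:234],(395,375),interpolation=cv2.INTER_CUBIC)
cv2.imwrite("pics/f.png",o)
E
```

```text
[0.4407 0.3078 0.1292] [0.4379 0.0831 0.3011]
```

View pics/f.png

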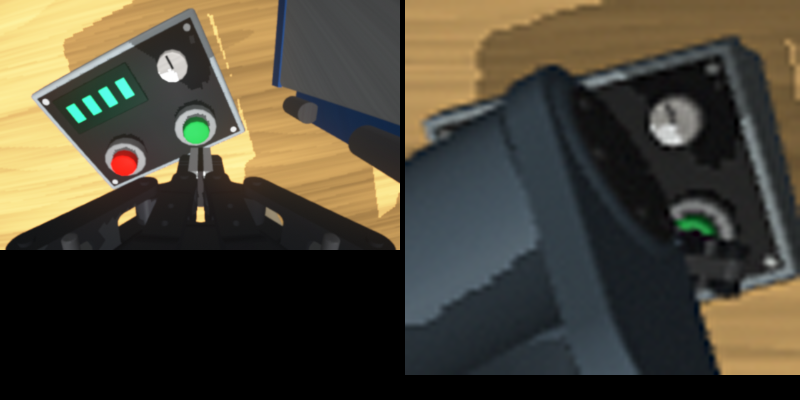

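The wrist view has the green button at (196,131), dead ahead of the fingertips at x=200, with the red one clear at (123,162). Descending to just above it.

Request:
drive_tool --pt "0.002 0 0.015 0 0" --pt "0 0 0.015 0 0" --pt "0 0 0.012 0 0" --pt "0 0 0.005 0 0" --pt "0 0 0.002 0 0" --pt "0 0 0.001 0 0" --pt "0 0 0 0 0" --pt "0 0 0 0 0"

```text
t: 8.17
position: [0.4434, 0.3082, 0.0809]
ee_rot: [[0.98, -0.201, 0.001], [-0.201, -0.98, 0.001], [0.001, -0.001, -1.0]]
contact_force: [-0.2, 0.3, 0.9]
width: -0.0002
finger_force: 0.0
```

Request:
drive_tool --pt "0 0 0.002 0 0" --pt "0 0 0.002 0 0" --pt "0 0 0.001 0 0" --pt "0 0 0.001 0 0" --pt "0 0 0.001 0 0" --pt "0 0 0 0 0" --pt "0 0 0 0 0"

```text
t: 8.75
position: [0.4434, 0.3082, 0.0735]
ee_rot: [[0.98, -0.201, 0.001], [-0.201, -0.98, 0.0], [0.001, -0.001, -1.0]]
contact_force: [0.9, 0.4, 3.4]
width: -0.0001
finger_force: 1.5
```

Request:
drive_tool --pt "0 0 0.001 0 0" --pt "0 0 0.001 0 0" --pt "0 0 0.001 0 0" --pt "0 0 0 0 0" --pt "0 0 0 0 0"

```text
t: 9.17
position: [0.4433, 0.3082, 0.0704]
ee_rot: [[0.98, -0.201, 0.001], [-0.201, -0.98, 0.0], [0.0, -0.0, -1.0]]
contact_force: [2.1, 1.1, 5.7]
width: 0.0001
finger_force: 2.4
```

Request:
drive_tool --pt "0 0 0.001 0 0" --pt "0 0 0 0 0" --pt "0 0 0 0 0"

```text
t: 9.42
position: [0.4435, 0.3082, 0.07]
ee_rot: [[0.98, -0.201, 0.001], [-0.201, -0.98, 0.001], [0.001, -0.001, -1.0]]
contact_force: [0.5, -0.3, 10.5]
width: -0.0001
finger_force: 5.5
```

The button has bottomed: 10.5 N, and the tool no longer moves. Lifting away.

Request:
drive_tool --pt "0 0 -0.01 0 0" --pt "0 0 -0.02 0 0" --pt "0 0 -0.03 0 0" --pt "0 0 -0.03 0 0" --pt "0 0 -0.03 0 0" --pt "0 0 -0.03 0 0" --pt "0 0 -0.03 0 0" --pt "0 0 -0.03 0 0" --pt "0 0 -0.03 0 0" --pt "0 0 -0.03 0 0" --pt "-0.02 0 0 0 0" --pt "-0.03 0 0 0 0" --pt "-0.02 0 0 0 0" --pt "0 0 0 0 0" --pt "0 0 0 0 0" --pt "0 0 0 0 0"

```text
t: 10.75
position: [0.3747, 0.3219, 0.3391]
ee_rot: [[0.98, -0.201, -0.0], [-0.201, -0.98, -0.001], [-0.0, 0.001, -1.0]]
contact_force: [-0.4, -0.2, -0.2]
width: 0.0003
finger_force: 0.0
```

```bash
python3 - <<'E'
from h import *
s=observe(); print(s["t"],s["position"],s["contact_force"])
c=read_camera("scene"); d=read_camera("wrist")
o=np.zeros((480,800,3),np.uint8)
o[:250,:400]=cv2.resize(d["color"],(400,250))
o[:480,405:800]=cv2.resize(c["color"][120:240,310:409],(395,480),interpolation=cv2.INTER_CUBIC)
cv2.imwrite("pics/g.png",o)
E
```

```text
10.75 [0.3747 0.3219 0.3391] [-0.3592 -0.2291 -0.1746]
```

View pics/g.png

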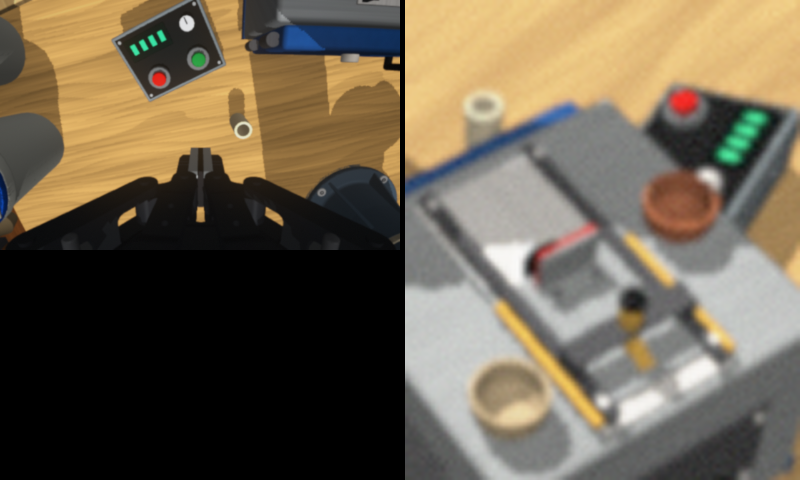

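The slide is still half open (tab at (565,245), hole visible), both buttons are out, the pots and the prop haven't moved, and the hand is clear.

```bash
python3 -c "
from station import *
print(hand_in())"
```

```text
the job is handed in; nothing more can be done
None
```

The job is handed in at about 11 s: the vent slide is caught half open on its stop pin, the green start button was pressed fully in after that, and the hand is clear, with the red button not touched and the pots and prop looking unmoved in the last pictures.

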